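# Turn a bead tray face up with the turnover leaf and slide it into its bay

## Robot

A 6-joint arm with a two-finger parallel gripper is mounted at the origin on the work surface. World frame = base frame: x ahead of the robot, y to its left, z up, the work surface at z = 0. Lengths are in m, angles in rad, forces in N, time in s.
With the tool pointing down it reaches from about 0.25 to 0.725 m from the base axis. Payload 9.7 kg.
Tool frame: the origin (TCP) lies on the front face of the gripper's body, between the roots of the fingers; the fingertips stand 73 mm ahead of it and the grasp point (between the pads) lies 54 mm ahead of it; z points along the fingers, x is the direction in which the jaws open and shut, and the axes are right-handed (so a half turn about z gives the same grasp; the last joint's range is limited). The gripper opens to 85 mm and grips with 20 to 120 N. Pads are 22 mm wide; open, the fingers measure 114 mm over their backs; the gripper's body (76 mm by 85 mm) begins 54 mm behind the grasp point. The pads swing forward as they close: fully open they stand 13 mm farther back than shut.
Start: joints at [0, 0.087, 0.176, 1.66, 0, 1.571], TCP at [0.55, -0, 0.304] pointing down, gripper open.
Joint ranges: [-3.13, 3.13], [-0.85, 1.81], [-1.15, 1.24], [-2.2, 2.28], [-1.44, 1.52], [-3.14, 3.14]. Speed limits (rad/s): [2.22, 2.22, 2.57, 3.14, 3.14, 3.14].

## Interface

Orientations are given as a unit quaternion [x, y, z, w].
In Python, from station import env gives the robot as it stands. The module is installed in compiled form; this text tells all that it offers.
- The arm moves only by the shell command python3 -m crank 'ROWS' [OPENING] [FORCE]. ROWS is JSON, a list of rows, each a list of 2 entries, a list of its own where there are three numbers: the shift along the world's x, y, z in units of 40 mm (1.0 is 40 mm), then the turn about the world's z in units of 5 degrees (1.0 is 5 degrees). In form: [[[dx, dy, dz], twist], ...]. A call has 1 to 12 rows; each row shifts and turns the commanded pose from where the row before left it; what a row does not reach is not made up. A row lasts 1/12 s, in which the tool goes at most 41.7 mm and 7.16 degrees, less where a joint would pass 70% of its speed; a pose out of reach is approached as far as the arm can. A call is refused whole if a number of a shift passes 1 or a number of a turn 1, either way. A call with a gripper value outside its range is refused whole. OPENING is the opening, from 0 (shut) to 1 (fully open), set as the call begins (- or left out, the last holds). The fingers move at their own pace and stop on an object; FORCE is the grip in N (left out, the last holds). Time passes only in rows, so rows that do not move let the fingers close. It gives the time, the measured TCP pose, the force and the opening at its end, in the units of the state.
- env.observe(): the state, without advancing time (a new reading comes with each control period).
- env.get_image(name): name is "scene" or "side" or "wrist"; returns a dict with "frame" (420x560x3 uint8, blue, green, red), "depth" (420x560 float32, m along the optical axis (not along the pixel's ray), 0 where there is no reading), "intrinsics" (3x3 intrinsics, pixels), "rvec" (rotation vector, rad) and "tvec" (3), from world to camera coordinates, as OpenCV has them. Camera axes: x right, y down, z forward; pixel columns grow to the right and rows downward; lengths in m; the calibration is good to about 2 mm. A picture is of the moment at which its call begins.
- env.finish_job(): hands the job in, once; it reports no verdict.
The state is a dict: "time_s": time; "joint_positions": joint angles; "joint_velocities": joint speeds; "tau": joint torques, N m; "tcp_pos": TCP position; "ee_rot": TCP orientation; "wrist_force": force on the tool from outside, world axes, zero at the start; "wrist_torque": the same for the moment, N m; "width": finger opening in m.
Only numpy, scipy, OpenCV 4.12 (cv2) and the standard library are available. Lean on these libraries where they do the work, as an engineer would, in place of code of your own. Each camera call takes 0.05 s, during which the arm holds its last target.

## Task

One of the three pink bead trays lies upside down, with its flat back and dark felt dot showing. Lay it, still upside down, on the metal turnover leaf of the beading station and let go, swing the leaf over by its bar so that the tray tips over onto the deck face up, then fold the leaf back down flat. Finally slide the tray along the deck, without lifting it, straight into the empty bay until it rests against the back stop; leave the two filled trays, the candle and the pliers where they are.

Things in the scene. Friction and masses are not known exactly. Their poses are not given: they have to be found in the camera images.
- tray_down: The upside-down tray: pink plastic, 110 mm long (own x), 55 wide (own y), 24 high, about 80 g; three hollows in its face, flat back with a dark felt dot 36 mm across. Origin at its very middle; own z points out of the open face, so down at the start. Starts flat on the table, right of the station. Outer walls upright: grasp across the 55 mm width. May end either way round lengthwise.
- tray_full_1: Same kind of tray, face up and filled with beads: leave alone. Same size and origin; the three trays swap places from start to start.
- tray_full_2: Another filled tray, face up: leave alone. Same size and origin.
- station: Pale pink board fixed to the table, 170 mm along its x, 259 along its y. Origin at table height (z = 0) under the middle of the leaf's hinge line, which runs along x; z up. Leaf on the -y side. Flat deck 24 mm above the table from the hinge (y = 0) to +y, flush with the lowered leaf. On it two guide walls and a back stop, 12 mm high, form the bay (see bay). Nothing else stands above the deck.
- leaf (a joint): Leaf angle, rad: 0 folded flat; grows as the bar is lifted and swung over towards the deck, to a stop at 2.4. Stiff hinge stays where left, 1 to 3 N at the bar. Plate 140 mm along the hinge, 75 from it. A tray on it slides to the deck as it goes upright and tips over face up at about 2.0 to 2.3; it then lies 40 to 75 mm (its centre) from the hinge, under the leaf until that is folded back.
- leaf_pad (a point): Where the middle of the tray should lie on the leaf: on the leaf's top face, 33 mm from the hinge line, mid-length; when folded down 24 mm above the table. A tray within about 8 mm of it will do. Moves with the leaf.
- leaf_bar (a point): Middle of the leaf's handle: round bar 8 mm thick, 70 long, parallel to the hinge, 120 mm from the hinge line, 8 above the leaf's face, 45 clear of the leaf's free edge, on two side arms. Folded down it is 32 mm above the table. Moves with the leaf on a circle about the hinge line (24 mm above the table). Can be pinched or hooked from above; turns between the fingers.
- bay (a point): Middle of the bay floor, 137.5 mm along +y from the hinge line, 24 above the table; axes as the station's. A tray pushed home has its centre 12 mm above it, long side along x. Back stop face 27.5 mm beyond (+y). Lane between the guide walls 118 mm wide; flared mouth (about 148 wide) begins 60 mm before it, lane is straight from 30 mm before it.
- candle: Candle in a glass jar, 68 mm across, 55 mm high; origin under its middle. Leave alone.
- pliers: Small pliers with dark blue handles lying flat, about 150 mm long, 14 mm high; origin on the table near the pivot, x towards the jaws. Leave alone.
Things that resemble listed ones, but are neither listed nor needed, are in the scene too. What is shaped like the tray_down but green is not meant.

How it is judged:
On the way, in this order (a step that is already met when the one before it is completed fails the run):
1. the tray lies upside down on the folded-down leaf, let go (angle between tray_down's own z axis and vertical above 2.95 rad and value of joint leaf below 0.1 rad and y of tray_down in the frame of station between -0.06 and -0.015 m and x of tray_down in the frame of station between -0.03 and 0.03 m and z of tray_down in the frame of station between 0.03 and 0.042 m and contact force between tray_down and the fingers below 0.1 N), for 0.1 s.
2. the leaf has been swung up past upright and the tray lies face up on the deck (value of joint leaf above 1.3 rad and angle between tray_down's own z axis and vertical below 0.15 rad and y of tray_down in the frame of station above 0.02 m and z of tray_down in the frame of station below 0.042 m), for 0.1 s.
3. the leaf is folded back down flat, the tray still face up (value of joint leaf below 0.12 rad and angle between tray_down's own z axis and vertical below 0.15 rad), for 0.1 s.
4. the tray has been slid into the bay against the back stop (angle between tray_down's own z axis and vertical below 0.15 rad and y of tray_down in the frame of station between 0.1315 and 0.1425 m and x of tray_down in the frame of station between -0.008 and 0.008 m and z of tray_down in the frame of station between 0.032 and 0.041 m and angle between the x axis of tray_down and the x axis of station, either way round below 0.1 rad), for 0.2 s.
At the end, for the whole second after the job is handed in: Tray flat and face up (0.15 rad) in the bay, far wall within 6 mm of the back stop, within 8 mm of the middle line, square within 0.1 rad, at rest and let go; leaf folded down (under 0.12 rad); filled trays, candle and pliers not disturbed (20 mm) (all of step 4 and value of joint leaf below 0.12 rad and linear speed of tray_down below 0.02 m/s and contact force between tray_down and the fingers below 0.1 N); the robot touches nothing.
It fails at once if the tray is lifted more than 15 mm off the deck once it is face up (it must be slid) (angle between tray_down's own z axis and vertical below 0.15 rad and z of tray_down in the frame of station above 0.051 m).
It fails at once if a filled tray, the candle or the pliers are shifted more than 20 mm or tipped (distance of any of tray_full_1, tray_full_2, candle, pliers from where it was at the start of the episode above 0.02 m or angle between any of tray_full_1, tray_full_2, candle, pliers's own z axis and vertical above 0.4 rad).
It also fails if it takes over 72 s, if anything falls off the work surface, if the arm or the gripper's body presses on something with over 40 N, if the wrist force passes 120 N, or if a joint passes its speed limit or range.

## Working session

There is one attempt and no reset: what is moved stays moved. The work goes in short steps, Python scripts to look and compute and a shell command to move; the robot and the scene stay as the last step left them, time stands still between calls to the robot, and variables do not carry over. Pictures are saved under pics/ and viewed, and the job is handed in when it is done.

```bash
mkdir -p pics; cat > h.py <<'E'
import numpy as np, cv2
from station import env
def cam(n):
    d=env.get_image(n); R=cv2.Rodrigues(np.array(d['rvec'],float))[0]; t=np.array(d['tvec'],float).reshape(3); K=np.array(d['intrinsics'],float)
    return d['frame'],d['depth'],K,R,t
def ray(c,u,v,z):
    f,d,K,R,t=c; o=-R.T@t; r=R.T@np.linalg.inv(K)@np.array([u,v,1.]); return o+r*(z-o[2])/r[2]
def cloud(c):
    f,d,K,R,t=c; h,w=d.shape; u,v=np.meshgrid(np.arange(w),np.arange(h))
    p=np.stack([u,v,np.ones_like(u)],-1)@np.linalg.inv(K).T*d[...,None]
    P=(p-t)@R; P[d<=0]=np.nan; return P
E
python3 - <<'E'
from h import *
for n in('scene','side','wrist'):
    c=cam(n); cv2.imwrite(f'pics/{n}0.png',c[0]); print(n,-c[3].T@c[4],(c[1]>0).mean())
o=env.observe(); print(o['time_s'],o['tcp_pos'],o['ee_rot'],o['width'],o['wrist_force'])
E
```

```text
scene [ 0.96919994 -0.51433598  0.80296434] 0.9960289115646258
side [ 0.34488781 -0.81162434  0.93111592] 0.9959098639455782
wrist [0.54976342 0.07325391 0.37326784] 0.995765306122449
0.15 [ 5.49894155e-01 -7.55831994e-07  3.03334009e-01] [ 9.99999857e-01 -1.87181691e-06 -5.35288713e-04 -7.90224683e-06] 0.08512385361854233 [-0.49840421  0.56086609 -0.73478037]
```

View pics/scene0.png

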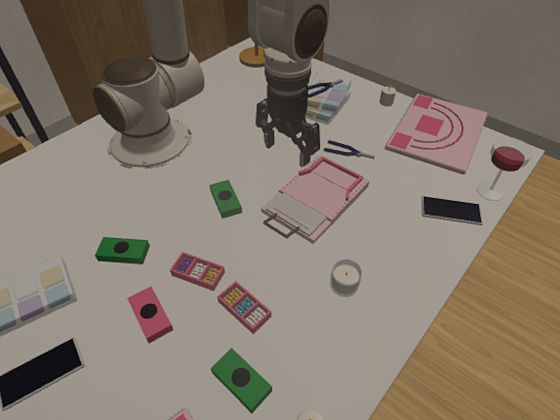

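View pics/side0.png

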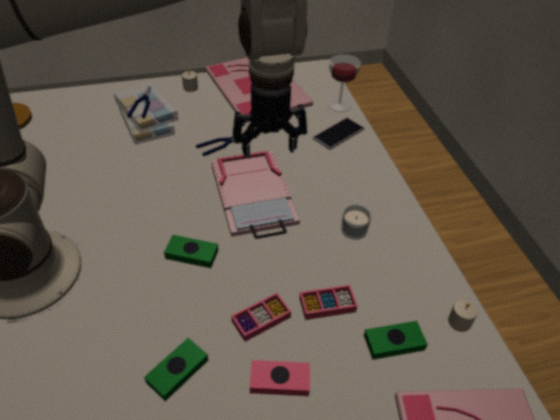

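View pics/wrist0.png

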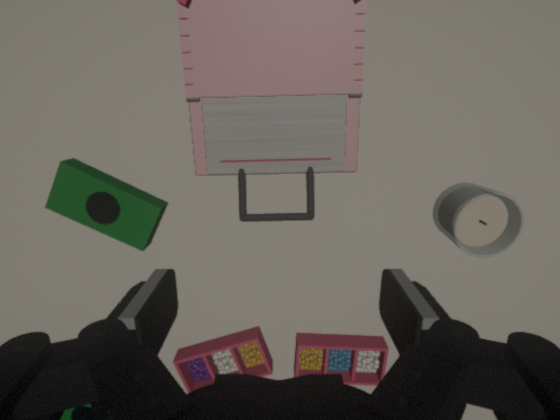

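Candidates for tray_down are the pink block with a dark dot at scene (150,313) / side (280,377), which matches the description. The green dotted blocks at scene (226,198), (122,250) and (241,380) are not meant, and the pink trays at (197,270) and (244,306) are bead-filled. I'll measure the pink one now and check it in a crop.

```bash
python3 - <<'E'
from h import *
for n in('scene','side'):
    c=cam(n); f=c[0]; P=cloud(c); hsv=cv2.cvtColor(f,cv2.COLOR_BGR2HSV)
    H,S,V=[hsv[...,i].astype(int) for i in range(3)]
    m=(((H>160)|(H<4))&(S>110)&(V>90)).astype(np.uint8)
    N,L,st,ce=cv2.connectedComponentsWithStats(m)
    for i in range(1,N):
        if st[i,4]>150:
            q=P[L==i]; q=q[~np.isnan(q[:,0])]
            print(n,'pink',st[i].tolist(),'med z',np.median(q[:,2]).round(3),'mean',q.mean(0).round(3))
    # tray_down: top face
    x,y=(150,313) if n=='scene' else (262,377)
    # blob + dot: convex hull of top pixels
    sel=(np.abs(P[...,2]-0.024)<0.004)
    l=L[y-3:y+4,x-16:x+17]; l=np.bincount(l[l>0]).argmax()
    pts=np.argwhere((L==l)&sel)[:,::-1].astype(float)
    hull=cv2.convexHull(pts.astype(np.float32))[:,0]
    W=np.array([ray(c,u,v,0.024)[:2] for u,v in hull]).astype(np.float32)
    r=cv2.minAreaRect(W*1000); print(n,'tray rect mm',r,cv2.boxPoints(r).round().tolist())
    dk=((V<60)).astype(np.uint8); 
    hm=cv2.fillConvexPoly(np.zeros_like(m),hull.astype(int),1)
    d=np.argwhere((dk*hm)>0).mean(0); print('dot px',d[::-1],ray(c,d[1],d[0],0.024))
    cv2.imwrite(f'pics/crop_{n}.png',cv2.resize(f[max(0,y-50):y+50,x-60:x+80],None,fx=5,fy=5))
    # leaf (gray) & station
    cv2.imwrite(f'pics/st_{n}.png',cv2.resize(f[140:260,180:400] if n=='side' else f[145:250,245:385],None,fx=3.6 if n=='side' else 5,fy=3.6 if n=='side' else 5,interpolation=cv2.INTER_CUBIC))
c=cam('wrist');f=c[0]
for u,v,z in [(187,99,.024),(359,97,.024),(197,174,.024),(356,172,.024),(241,217,.032),(313,217,.032),(277,217,.032),(188,97,.024),(206,97,.024),(347,97,.024),(208,171,.024),(343,171,.024)]:
    print(u,v,ray(c,u,v,z).round(4))
E
```

```text
scene pink [414, 95, 18, 13, 153] med z 0.02 mean [0.553 0.72  0.02 ]
scene pink [415, 115, 29, 21, 346] med z 0.02 mean [0.63  0.612 0.02 ]
scene pink [390, 132, 22, 17, 216] med z 0.02 mean [0.6   0.484 0.02 ]
scene pink [299, 157, 64, 41, 241] med z 0.036 mean [0.544 0.221 0.036]
scene pink [171, 253, 53, 33, 319] med z 0.024 mean [ 0.479 -0.236  0.022]
scene pink [218, 282, 53, 47, 284] med z 0.024 mean [ 0.627 -0.234  0.023]
scene pink [128, 287, 43, 51, 993] med z 0.025 mean [ 0.488 -0.374  0.025]
scene tray rect mm ((485.3047180175781, -372.5906066894531), (52.47849655151367, 110.9195785522461), 73.67828369140625) [[425.0, -382.0], [531.0, -413.0], [546.0, -363.0], [439.0, -332.0]]
dot px [148.35164835 310.58241758] [ 0.48382953 -0.37198394  0.024     ]
side pink [209, 64, 20, 13, 168] med z 0.02 mean [0.551 0.721 0.02 ]
side pink [234, 76, 17, 18, 204] med z 0.02 mean [0.612 0.606 0.028]
side pink [300, 286, 57, 28, 345] med z 0.023 mean [ 0.622 -0.23   0.022]
side pink [232, 294, 58, 42, 381] med z 0.023 mean [ 0.475 -0.236  0.022]
side pink [250, 361, 59, 30, 1349] med z 0.024 mean [ 0.484 -0.372  0.024]
side pink [403, 395, 32, 25, 683] med z 0.019 mean [ 0.712 -0.483  0.019]
side tray rect mm ((483.7220458984375, -370.9853515625), (55.07149887084961, 106.4425048828125), 74.05696105957031) [[425.0, -383.0], [527.0, -412.0], [542.0, -359.0], [440.0, -330.0]]
dot px [279.69907407 374.5       ] [ 0.48455888 -0.37013932  0.024     ]
187 99 [0.4616 0.0803 0.024 ]
359 97 [0.6273 0.0823 0.024 ]
197 174 [0.4664 0.0072 0.024 ]
356 172 [0.6292 0.0093 0.024 ]
241 217 [ 0.511  -0.0365  0.032 ]
313 217 [ 0.5858 -0.0365  0.032 ]
277 217 [ 0.5484 -0.0365  0.032 ]
188 97 [0.4627 0.0822 0.024 ]
206 97 [0.4801 0.0822 0.024 ]
347 97 [0.6158 0.0823 0.024 ]
208 171 [0.4778 0.0103 0.024 ]
343 171 [0.6159 0.0104 0.024 ]
```

View pics/crop_side.png

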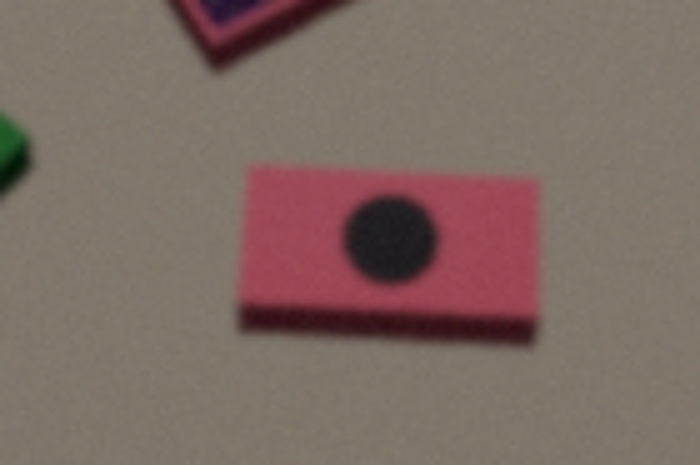

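View pics/st_side.png

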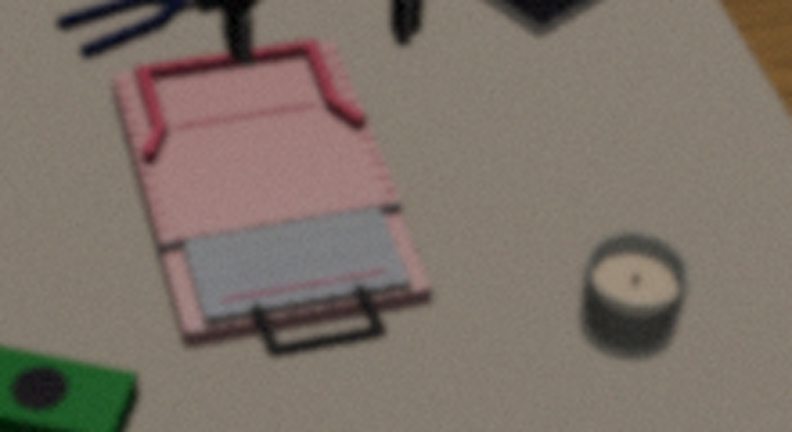

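```bash
python3 - <<'E'
from h import *
# station edges, from wrist view: leaf/station corner lines; bar ends by dark mask; depth check
c=cam('wrist'); f=c[0]; P=cloud(c); g=cv2.cvtColor(f,cv2.COLOR_BGR2GRAY)
roi=np.zeros_like(g);roi[165:230,225:330]=1
m=((g<75)*roi).astype(np.uint8)
n,L,s,ce=cv2.connectedComponentsWithStats(m);i=1+s[1:,4].argmax()
pts=np.argwhere(L==i)[:,::-1]
W=np.array([ray(c,u,v,0.032)[:2] for u,v in pts])*1000
low=W[pts[:,1]>212]
print('bar pix',s[i],'x range',low[:,0].min(),low[:,0].max(),'y',low[:,1].min(),low[:,1].max(),np.nanmedian(P[L==i][:,2]))
b=np.polyfit(low[:,0],low[:,1],1);print('bar slope rad',b)
big=cv2.resize(f[0:240,150:400],None,fx=2.4,fy=2.4,interpolation=cv2.INTER_CUBIC);cv2.imwrite('pics/wst.png',big)
# hinge ends in side/scene
E
```

```text
bar pix [ 238  167   76   54 1115] x range 509.0386353696179 585.8783924762297 y -39.838235465634824 -32.14687657138611 0.034139337398531276
bar slope rad [ 1.86074518e-02 -4.61000968e+01]
```

View pics/wst.png

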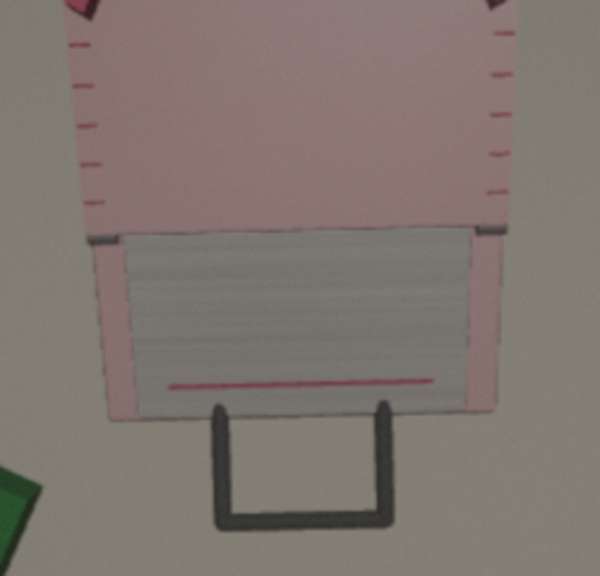

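The crop shows the pink block with its flat back and dark dot up, so this is tray_down. Its centre is about (0.4845,-0.3715), its top is at 24 mm and its long axis is at about -16°. The station is turned about +1°, with the hinge at about (0.5455,0.083) and the bar at about (0.5475,-0.036). First I'll check which way the last joint turns.

```bash
python3 -m crank '[[[0,-0.5,0],-1],[[0,-0.5,0],-1]]' 1; python3 -c "
from h import *
print(env.observe()['joint_positions'],env.observe()['ee_rot'])"
```

```text
time_s: 0.52
tcp_pos: [0.55, -0.0398, 0.3039]
ee_rot: [0.996, -0.088, 0.0, -0.0]
wrist_force: [0.2, -0.2, 0.4]
width: 0.0851
[-7.22605170e-02  9.03761020e-02  1.79607368e-01  1.65999190e+00
  6.55409754e-05  1.67494616e+00] [ 9.96112444e-01 -8.80908443e-02  1.73208782e-05 -3.30508527e-05]
```

```bash
python3 -m crank '[[[-0.14,-0.7,-0.2],1],[[-0.14,-0.7,-0.2],1],[[-0.14,-0.7,-0.2],1],[[-0.14,-0.7,-0.2],1],[[-0.14,-0.7,-0.2],1],[[-0.14,-0.7,-0.2],1],[[-0.14,-0.7,-0.2],1],[[-0.14,-0.7,-0.2],1],[[-0.14,-0.7,-0.2],1],[[-0.14,-0.7,-0.2],1],[[-0.12,-0.7,-0.2],1],[[-0.12,-0.6,-0.2],1]]'
python3 -m crank '[[[0,0,-0.3],1],[[0,0,-0.3],1],[[0,0,-0.3],1],[[0,0,-0.3],1],[[0,0,0],0.8],[[0,0,0],0],[[0,0,0],0]]'
python3 - <<'E'
from h import *
c=cam('wrist'); f=c[0]; cv2.imwrite('pics/w1.png',f)
o=env.observe(); q=o['ee_rot']; print(o['tcp_pos'],np.degrees(2*np.arctan2(q[1],q[0])))
hsv=cv2.cvtColor(f,cv2.COLOR_BGR2HSV);H,S,V=[hsv[...,i].astype(int) for i in range(3)]
m=(((H>160)|(H<4))&(S>90)&(V>110)).astype(np.uint8)
N,L,st,ce=cv2.connectedComponentsWithStats(m)
for i in range(1,N):
    if st[i,4]>800:
        hull=cv2.convexHull(np.argwhere(L==i)[:,::-1].astype(np.float32))[:,0]
        W=np.array([ray(c,u,v,.024)[:2] for u,v in hull])*1000
        print(st[i],cv2.minAreaRect(W.astype(np.float32)))
E
```

```text
time_s: 1.52
tcp_pos: [0.4838, -0.3737, 0.2074]
ee_rot: [0.906, 0.424, -0.0, 0.0]
wrist_force: [0.4, 0.2, 0.3]
width: 0.0852
time_s: 2.1
tcp_pos: [0.4844, -0.372, 0.16]
ee_rot: [0.799, 0.601, -0.0, 0.0]
wrist_force: [0.4, -0.8, 0.6]
width: 0.0855
[ 0.48452909 -0.3720949   0.16030886] 73.85402819272122
[ 417   52  143  203 3265] ((480.9146423339844, -232.8169708251953), (109.5107421875, 54.285335540771484), 18.343643188476562)
[  235   141    92   164 11665] ((485.1566467285156, -370.665283203125), (54.34194564819336, 108.86509704589844), 74.00616455078125)
```

View pics/w1.png

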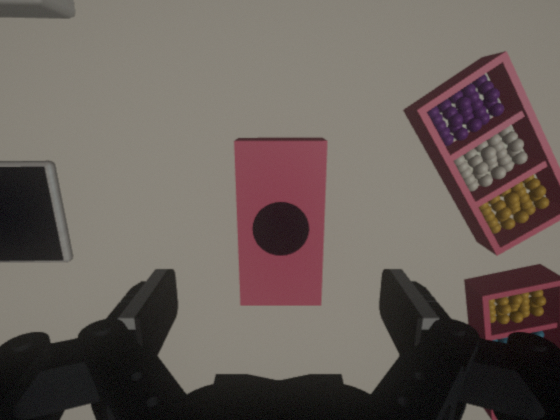

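The wrist view shows the tray centred between the fingers (dot at 281,228), at (0.485,-0.371), 74°, so it agrees with the other views. Next I lower and grip.

```bash
python3 -m crank '[[[0.01,0.03,-0.35],0],[[0,0,-0.35],0],[[0,0,-0.35],0],[[0,0,-0.35],0],[[0,0,-0.35],0],[[0,0,-0.35],0],[[0,0,0],0],[[0,0,0],0]]' 1
python3 -m crank '[[[0,0,0],0],[[0,0,0],0],[[0,0,0],0],[[0,0,0],0],[[0,0,0],0],[[0,0,0],0],[[0,0,0],0],[[0,0,0],0]]' 0 30
```

```text
time_s: 2.82
tcp_pos: [0.4847, -0.3707, 0.0759]
ee_rot: [0.799, 0.601, -0.0, -0.0]
wrist_force: [-0.0, 0.1, 0.1]
width: 0.0851
time_s: 3.48
tcp_pos: [0.4853, -0.3712, 0.0773]
ee_rot: [0.799, 0.602, 0.0, 0.001]
wrist_force: [-0.8, -0.6, 6.3]
width: 0.0543
```

```bash
python3 -m crank '[[[0,0,0.3],0],[[0,0,0.6],0],[[0,0,0.7],0],[[0,0,0.7],0],[[0,0,0.6],0],[[0.1,0.4,0],0],[[0.13,0.8,0],0.4],[[0.13,0.9,0],0.5],[[0.13,0.9,0],0.5],[[0.13,0.9,0],0.5],[[0.13,0.9,0],0.5],[[0.13,0.9,0],0.5]]'
python3 -m crank '[[[0.13,0.9,0],0.5],[[0.13,0.9,0],0],[[0.13,0.9,0],0],[[0.13,0.8,0],0],[[0.13,0.7,0],0],[[0.12,0.5,0],0],[[0,0,0],0],[[0,0,0],0],[[0,0,0],0]]'
python3 - <<'E'
from h import *
for n in('scene','side','wrist'):
    cv2.imwrite(f'pics/{n}2.png',cam(n)[0])
o=env.observe(); q=o['ee_rot']; print(o['tcp_pos'],np.degrees(2*np.arctan2(q[1],q[0])),o['width'])
E
```

```text
time_s: 4.48
tcp_pos: [0.5198, -0.1411, 0.1928]
ee_rot: [0.716, 0.698, 0.0, 0.0]
wrist_force: [0.6, 1.1, -0.4]
width: 0.0546
time_s: 5.23
tcp_pos: [0.5506, 0.0449, 0.1923]
ee_rot: [0.701, 0.713, -0.0, 0.0]
wrist_force: [0.4, -0.6, -1.9]
width: 0.0542
[0.55069025 0.04423151 0.19212675] 90.92042698266582 0.05445276799918704
```

View pics/wrist2.png

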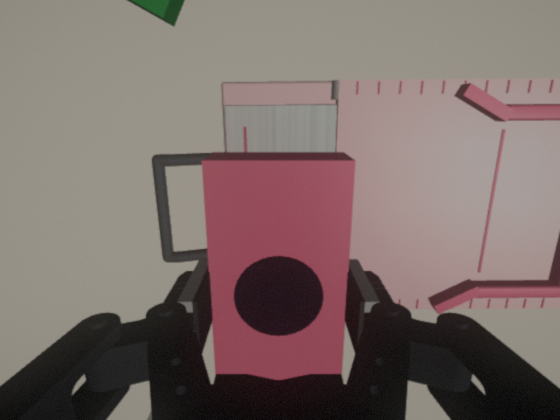

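View pics/side2.png

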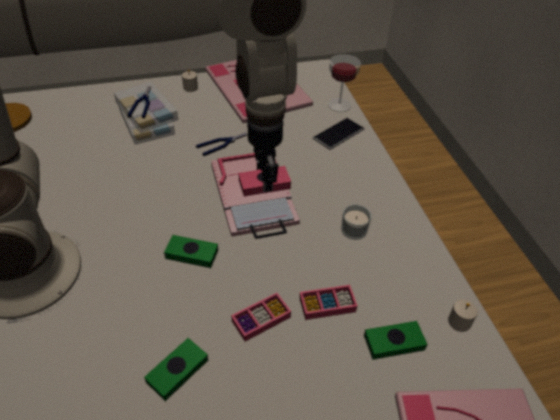

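```bash
python3 - <<'E'
from h import *
c=cam('wrist')
for n,u,v,z in [('bar mid',163,208,.032),('bar far',158,160,.032),('bar near',168,258,.032),('hinge far',336,82,.024),('hinge far leaf',337,105,.024),('leaf edge corner',223,83,.024),('bayline a',504,131,.024),('bayline b',481,271,.024),('wall a',508,105,.036),('wall b',478,290,.036),('dot',279,296,.139),('tray a',204,160,.139),('tray b',354,158,.139)]:
    print(n,ray(c,u,v,z).round(4))
E
```

```text
bar mid [ 0.5461 -0.0356  0.032 ]
bar far [ 0.5127 -0.0363  0.032 ]
bar near [ 0.5839 -0.035   0.032 ]
hinge far [0.4614 0.0804 0.024 ]
hinge far leaf [0.4756 0.082  0.024 ]
leaf edge corner [0.4632 0.0072 0.024 ]
bayline a [0.4905 0.1955 0.024 ]
bayline b [0.5943 0.1992 0.024 ]
wall a [0.4739 0.1871 0.036 ]
wall b [0.6037 0.192  0.036 ]
dot [0.5504 0.0449 0.139 ]
tray a [0.4961 0.0172 0.139 ]
tray b [0.4945 0.0706 0.139 ]
```

```bash
python3 - <<'E'
from h import *
c=list(cam('wrist')); f=c[0]
hsv=cv2.cvtColor(f,cv2.COLOR_BGR2HSV);H,S,V=[hsv[...,i].astype(int) for i in range(3)]
pink=((H>165)|(H<5))&(S>70)
def fit(mask,z,name,ax):
    p=np.argwhere(mask)[:,::-1]; W=np.array([ray(c,u,v,z)[:2] for u,v in p])
    s=np.polyfit(W[:,ax],W[:,1-ax],1); print(name,len(p),'slope',s[0].round(4),'mean',W.mean(0).round(4),'rng',W.min(0).round(4),W.max(0).round(4))
r=np.zeros_like(pink); r[128:275,470:515]=1; fit(pink&r,.024,'bayline',0)
r[:]=0; r[118:150,238:252]=1; fit(pink&r,.024,'leafline',0)
g=cv2.cvtColor(f,cv2.COLOR_BGR2GRAY); r[:]=0; r[168:245,145:180]=1; fit((g<70)&r,.032,'bar',0)
# board long edges seen from the wrist: gradient along columns
gs=cv2.GaussianBlur(f[...,1],(5,5),0).astype(float); sat=cv2.GaussianBlur(S.astype(np.float32),(5,5),0)
for name,lo,hi,in_,sg in[('far edge',70,95,range(350,450,4),1),('near edge',295,325,range(400,555,4),-1)]:
    p=[]
    for u in in_:
        col=np.diff(sat[lo:hi,u])*sg; p.append((u,lo+col.argmax()+.5))
    W=np.array([ray(c,u,v,.024)[:2] for u,v in p]); 
    W=W[np.abs(W[:,0]-np.median(W[:,0]))<.006]
    s=np.polyfit(W[:,1],W[:,0],1); print(name,len(W),s, 'x at y .083,.2205',np.polyval(s,[.083,.2205]))
r[:]=0; r[95:125,500:555]=1; fit(pink&r,.036,'wall far',1)
r[:]=0; r[280:300,485:555]=1; fit(pink&r,.036,'wall near',1)
cv2.imwrite('pics/w2r.png',cv2.resize(f[60:330,320:560],None,fx=2.2,fy=2.2))
E
```

```text
bayline 340 slope 0.0249 mean [0.5401 0.1962] rng [0.4899 0.1942] [0.5943 0.1985]
leafline 57 slope 0.0219 mean [0.4989 0.021 ] rng [0.4908 0.0204] [0.5055 0.0218]
bar 766 slope 0.027 mean [ 0.5448 -0.036 ] rng [ 0.5181 -0.0403] [ 0.573  -0.0318]
far edge 25 [-0.02336093  0.4618154 ] x at y .083,.2205 [0.45987644 0.45666431]
near edge 24 [-0.07024401  0.63242432] x at y .083,.2205 [0.62659407 0.61693552]
wall far 878 slope -0.0028 mean [0.4777 0.1998] rng [0.4723 0.1818] [0.4831 0.218 ]
wall near 1200 slope -0.0102 mean [0.6023 0.2223] rng [0.5947 0.1958] [0.611  0.2489]
```

View pics/w2r.png

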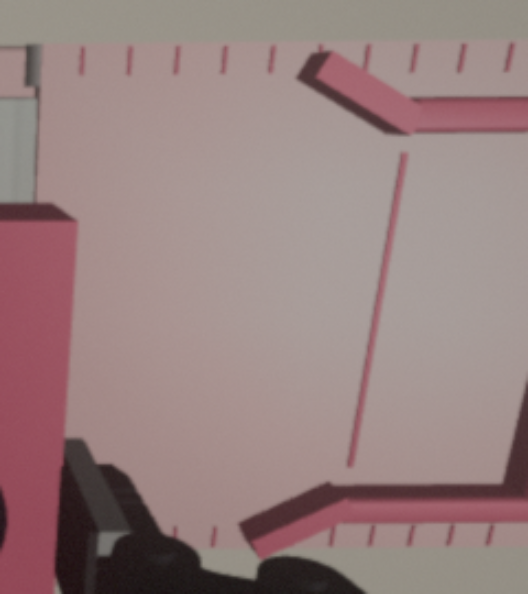

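Station yaw is about 0.024 rad (bar, leaf line and bay line agree), the hinge middle is at (0.5445,0.0835), the pad at (0.5453,0.0505) and the bay at (0.541,0.221). The tray hangs level with its dot at (0.5504,0.0449). I'll correct for that and set it down.

```bash
python3 -m crank '[[[-0.13,0.14,-0.3],0.1],[[0,0,-0.4],0],[[0,0,-0.4],0],[[0,0,-0.4],0],[[0,0,-0.3],0],[[0,0,-0.2],0],[[0,0,-0.15],0],[[0,0,-0.1],0],[[0,0,0],0],[[0,0,0],0]]'
python3 - <<'E'
from h import *
o=env.observe();print(o['tcp_pos'],o['wrist_force'],o['width'])
E
```

```text
time_s: 6.32
tcp_pos: [0.5459, 0.0508, 0.1024]
ee_rot: [0.698, 0.716, 0.0, 0.0]
wrist_force: [-0.1, 0.1, -1.0]
width: 0.0542
[0.54586264 0.05077986 0.10242343] [-0.1487722   0.08751166 -1.03727957] 0.05419413322883685
```

```bash
python3 -m crank '[[[0,0,-0.03],0],[[0,0,0],0],[[0,0,0],0]]'
python3 -m crank '[[[0,0,0],0],[[0,0,0],0],[[0,0,0],0],[[0,0,0],0],[[0,0,0],0],[[0,0,0.3],0],[[0,0,0.5],0],[[0,0,0.5],0],[[0,-0.2,0.5],0],[[0,0,0.3],0],[[0,0,0],0]]' 1
python3 - <<'E'
from h import *
for n in('scene','side','wrist'):
    cv2.imwrite(f'pics/{n}3.png',cam(n)[0])
c=cam('wrist');f=c[0];o=env.observe();print(o['tcp_pos'])
hsv=cv2.cvtColor(f,cv2.COLOR_BGR2HSV);H,S,V=[hsv[...,i].astype(int) for i in range(3)]
m=(((H>160)|(H<4))&(S>110)&(V>110)).astype(np.uint8)
N,L,st,ce=cv2.connectedComponentsWithStats(m)
for i in range(1,N):
    if st[i,4]>800:
        hull=cv2.convexHull(np.argwhere(L==i)[:,::-1].astype(np.float32))[:,0]
        W=np.array([ray(c,u,v,.048)[:2] for u,v in hull])*1000
        print(st[i],cv2.minAreaRect(W.astype(np.float32)), np.nanmedian(cloud(c)[L==i][:,2]))
E
```

```text
time_s: 6.57
tcp_pos: [0.546, 0.0508, 0.1013]
ee_rot: [0.698, 0.716, 0.0, 0.0]
wrist_force: [0.3, -0.2, 1.0]
width: 0.0543
time_s: 7.48
tcp_pos: [0.5467, 0.0428, 0.1882]
ee_rot: [0.698, 0.716, 0.002, 0.002]
wrist_force: [0.5, 0.1, -0.0]
width: 0.0852
[0.54517892 0.04297145 0.18340869]
[  246   141    92   165 11510] ((545.6480102539062, 51.00177764892578), (109.39910888671875, 54.155277252197266), 1.440510630607605) 0.04801001968568028
[450 302 110  19 859] ((598.6588745117188, 198.66981506347656), (12.751734733581543, 73.63668060302734), 7.509905815124512) 0.035826234292239675
```

View pics/wrist3.png

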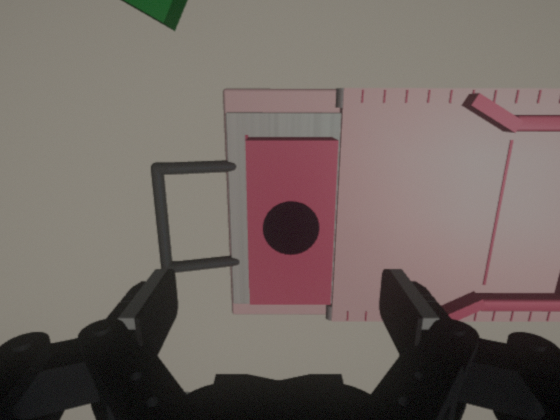

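Tray_down lies flat at (0.5456,0.051), top at 48 mm, yaw 1.4°, within 1 mm of the pad. Next is the bar, at about (0.547,-0.036).

```bash
python3 -m crank '[[[0.05,-0.4,0],0],[[0,-0.6,0],0],[[0,-0.6,0],0],[[0,-0.37,0],0],[[0,0,-0.3],0],[[0,0,0],0],[[0,0,0],0]]' 0.4
python3 - <<'E'
from h import *
c=cam('wrist');cv2.imwrite('pics/w4.png',c[0]);o=env.observe();print(o['tcp_pos'],o['width'])
f=c[0];g=cv2.cvtColor(f,cv2.COLOR_BGR2GRAY)
E
```

```text
time_s: 8.27
tcp_pos: [0.5468, -0.0354, 0.1709]
ee_rot: [0.698, 0.716, -0.001, -0.001]
wrist_force: [-0.2, 0.4, -0.1]
width: 0.0339
[ 0.54716321 -0.03523532  0.17167278] 0.03395224658706868
```

View pics/w4.png

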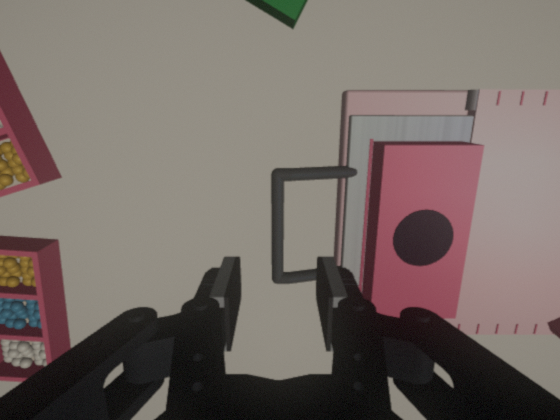

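The bar (columns 272–284, rows 170–280) lies midway between the fingers, so I lower and pinch.

```bash
python3 -m crank '[[[0,0,-0.4],0],[[0,0,-0.4],0],[[0,0,-0.4],0],[[0,0,-0.4],0],[[0,0,-0.3],0],[[0,0,-0.09],0],[[0,0,0],0],[[0,0,0],0]]'
python3 -m crank '[[[0,0,0],0],[[0,0,0],0],[[0,0,0],0],[[0,0,0],0],[[0,0,0],0],[[0,0,0],0]]' 0 30
python3 - <<'E'
from h import *
c=cam('wrist');cv2.imwrite('pics/w5.png',c[0]);cv2.imwrite('pics/s5.png',cam('side')[0]);o=env.observe();print(o['tcp_pos'],o['width'])
def bar(t,r=.12,h=.008): return np.array([-r*np.cos(t)+h*np.sin(t),.024+r*np.sin(t)+h*np.cos(t)])
p=[bar(t) for t in np.r_[0:2.41:0.1]]
for t,a,b in zip(np.r_[.1:2.41:0.1],p,p[1:]): print(round(t,1),((b-a)/.04).round(2),b.round(3))
E
```

```text
time_s: 8.98
tcp_pos: [0.5478, -0.0357, 0.0937]
ee_rot: [0.698, 0.716, 0.0, 0.0]
wrist_force: [-0.3, -0.0, -0.5]
width: 0.0342
time_s: 9.48
tcp_pos: [0.5481, -0.036, 0.0941]
ee_rot: [0.698, 0.716, 0.001, 0.001]
wrist_force: [-0.4, 0.1, 6.6]
width: 0.0066
[ 0.54810226 -0.03603893  0.09403761] 0.006341923051637787
0.1 [0.03 0.3 ] [-0.119  0.044]
0.2 [0.06 0.29] [-0.116  0.056]
0.3 [0.09 0.29] [-0.112  0.067]
0.4 [0.12 0.27] [-0.107  0.078]
0.5 [0.15 0.26] [-0.101  0.089]
0.6 [0.17 0.25] [-0.095  0.098]
0.7 [0.2  0.23] [-0.087  0.107]
0.8 [0.22 0.21] [-0.078  0.116]
0.9 [0.24 0.18] [-0.068  0.123]
1.0 [0.26 0.16] [-0.058  0.129]
1.1 [0.27 0.13] [-0.047  0.135]
1.2 [0.28 0.1 ] [-0.036  0.139]
1.3 [0.29 0.08] [-0.024  0.142]
1.4 [0.3  0.05] [-0.013  0.144]
1.5 [0.3  0.02] [-0.001  0.144]
1.6 [ 0.3  -0.01] [0.012 0.144]
1.7 [ 0.3  -0.04] [0.023 0.142]
1.8 [ 0.29 -0.07] [0.035 0.139]
1.9 [ 0.28 -0.1 ] [0.046 0.135]
2.0 [ 0.27 -0.13] [0.057 0.13 ]
2.1 [ 0.26 -0.16] [0.067 0.124]
2.2 [ 0.24 -0.18] [0.077 0.116]
2.3 [ 0.22 -0.2 ] [0.086 0.108]
2.4 [ 0.2  -0.22] [0.094 0.099]
```

View pics/w5.png

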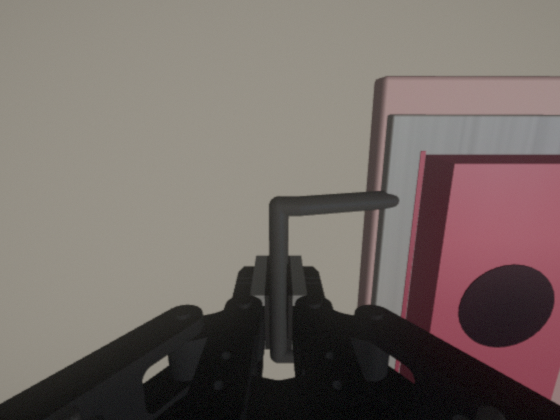

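```bash
python3 -m crank '[[[0,0.015,0.15],0],[[0,0.015,0.15],0],[[0,0.03,0.145],0],[[0,0.03,0.145],0],[[0,0.045,0.145],0],[[0,0.045,0.145],0],[[0,0.06,0.135],0],[[0,0.06,0.135],0],[[-0.005,0.075,0.13],0],[[0,0.075,0.13],0],[[-0.005,0.085,0.125],0],[[-0.005,0.085,0.125],0]]'
python3 -m crank '[[[0,0,0],0]]'
python3 - <<'E'
from h import *
cv2.imwrite('pics/w6.png',cam('wrist')[0]);cv2.imwrite('pics/s6.png',cam('side')[0]);cv2.imwrite('pics/c6.png',cam('scene')[0][100:300,200:450].repeat(3,0).repeat(3,1))
E
```

```text
time_s: 10.58
tcp_pos: [0.5473, -0.0118, 0.1606]
ee_rot: [0.698, 0.716, -0.0, 0.001]
wrist_force: [5.2, -4.0, -0.3]
width: 0.0068
time_s: 10.67
tcp_pos: [0.5474, -0.0113, 0.1613]
ee_rot: [0.698, 0.716, 0.0, 0.001]
wrist_force: [2.0, -6.8, 5.4]
width: 0.0064
```

View pics/c6.png

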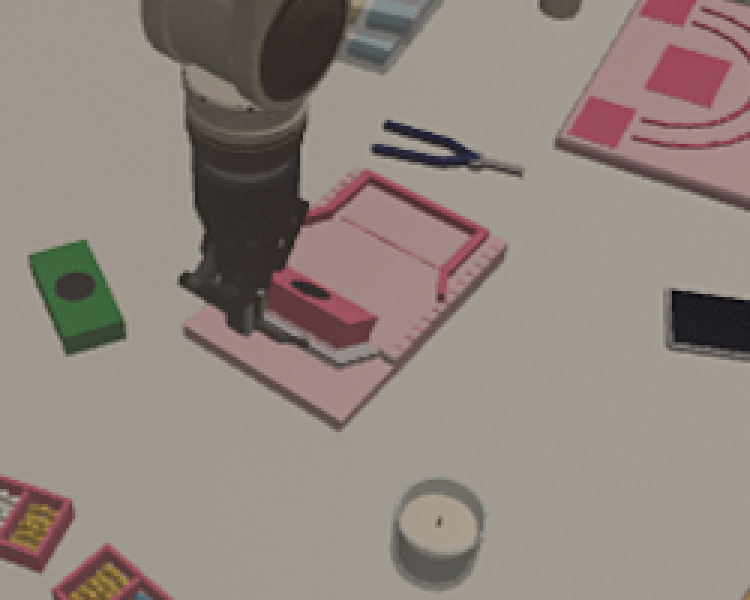

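```bash
python3 -m crank '[[[-0.003,0.1,0.115],0],[[-0.003,0.1,0.115],0],[[-0.003,0.11,0.105],0],[[-0.003,0.11,0.105],0],[[-0.003,0.12,0.09],0],[[-0.003,0.12,0.09],0],[[-0.003,0.13,0.08],0],[[-0.003,0.13,0.08],0],[[-0.003,0.135,0.065],0],[[-0.003,0.135,0.065],0],[[-0.003,0.14,0.05],0],[[-0.003,0.14,0.05],0]]'
python3 -m crank '[[[-0.003,0.145,0.04],0],[[-0.003,0.145,0.04],0],[[-0.003,0.15,0.025],0],[[-0.003,0.15,0.025],0],[[-0.003,0.15,0.01],0],[[-0.003,0.15,0.01],0],[[0,0,0],0],[[0,0,0],0]]'
python3 - <<'E'
from h import *
cv2.imwrite('pics/c7.png',cam('scene')[0][100:300,200:450].repeat(3,0).repeat(3,1))
cv2.imwrite('pics/s7.png',cam('side')[0][90:260,160:360].repeat(3,0).repeat(3,1))
E
```

```text
time_s: 11.82
tcp_pos: [0.5459, 0.047, 0.202]
ee_rot: [0.698, 0.716, 0.0, 0.002]
wrist_force: [3.6, -5.6, 7.1]
width: 0.0063
time_s: 12.48
tcp_pos: [0.5451, 0.0838, 0.2068]
ee_rot: [0.698, 0.717, 0.001, 0.0]
wrist_force: [3.2, -0.6, 7.3]
width: 0.0061
```

View pics/c7.png

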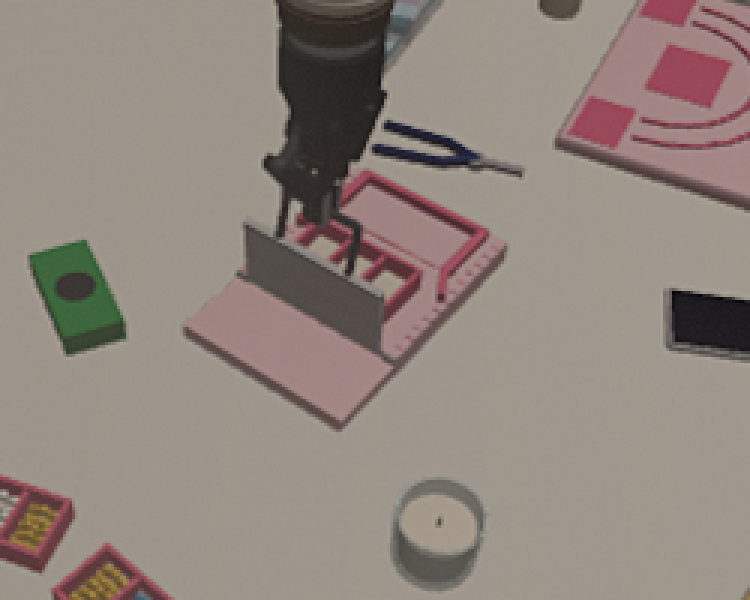

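View pics/s7.png

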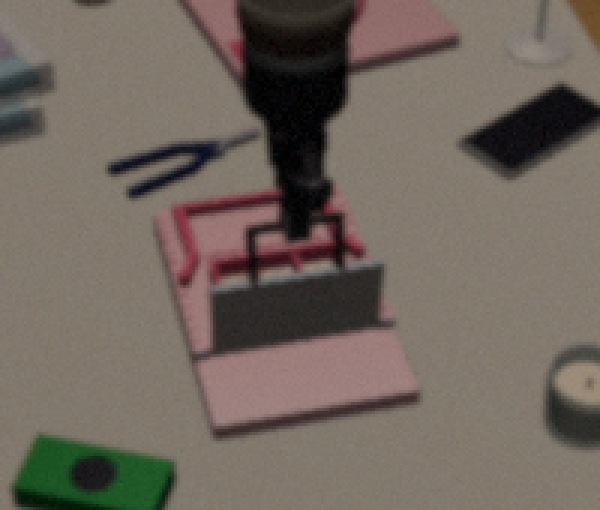

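```bash
python3 - <<'E'
from h import *
c=cam('scene'); P=cloud(c); f=c[0]
hsv=cv2.cvtColor(f,cv2.COLOR_BGR2HSV);H,S,V=[hsv[...,i].astype(int) for i in range(3)]
m=((H>165)|(H<5))&(S>110); r=np.zeros_like(m); r[170:215,300:345]=1
q=P[m&r]; q=q[np.all(np.isfinite(q),1)]
print(len(q),np.percentile(q,[2,50,98],axis=0).round(3))
for v in range(175,206,4): print([tuple(P[v,u].round(3)) for u in (325,335)])
E
```

```text
193 [[0.488 0.105 0.03 ]
 [0.561 0.149 0.044]
 [0.599 0.162 0.064]]
[(np.float64(0.52), np.float64(0.206), np.float64(0.024)), (np.float64(0.54), np.float64(0.225), np.float64(0.022))]
[(np.float64(0.531), np.float64(0.19), np.float64(0.027)), (np.float64(0.552), np.float64(0.207), np.float64(0.028))]
[(np.float64(0.553), np.float64(0.158), np.float64(0.049)), (np.float64(0.56), np.float64(0.196), np.float64(0.025))]
[(np.float64(0.56), np.float64(0.147), np.float64(0.047)), (np.float64(0.57), np.float64(0.183), np.float64(0.027))]
[(np.float64(0.562), np.float64(0.146), np.float64(0.034)), (np.float64(0.586), np.float64(0.158), np.float64(0.041))]
[(np.float64(0.569), np.float64(0.137), np.float64(0.031)), (np.float64(0.596), np.float64(0.142), np.float64(0.045))]
[(np.float64(0.612), np.float64(0.07), np.float64(0.098)), (np.float64(0.598), np.float64(0.143), np.float64(0.031))]
[(np.float64(0.613), np.float64(0.07), np.float64(0.085)), (np.float64(0.603), np.float64(0.136), np.float64(0.024))]
```

The tray seems to have tipped over already: rim at 48 mm, far wall at world y of about 0.16, hollows visible. I'll swing a little further to be sure, then look.

```bash
python3 -m crank '[[[-0.003,0.15,-0.005],0],[[-0.003,0.15,-0.005],0],[[-0.003,0.15,-0.02],0],[[-0.003,0.15,-0.02],0],[[-0.003,0.145,-0.035],0],[[-0.003,0.145,-0.035],0],[[0,0,0],0],[[0,0,0],0],[[0,0,0],0]]'
python3 - <<'E'
from h import *
c=cam('scene'); P=cloud(c)
cv2.imwrite('pics/c8.png',c[0][100:300,200:450].repeat(3,0).repeat(3,1))
cv2.imwrite('pics/w8.png',cam('wrist')[0])
for v in range(180,206,3): print([tuple(P[v,u].round(3).tolist()) for u in (330,337)])
E
```

```text
time_s: 13.38
tcp_pos: [0.5441, 0.1191, 0.201]
ee_rot: [0.698, 0.716, 0.0, -0.0]
wrist_force: [3.6, 2.5, 3.4]
width: 0.0061
[(0.543, 0.197, 0.025), (0.558, 0.208, 0.027)]
[(0.55, 0.187, 0.027), (0.564, 0.2, 0.025)]
[(0.568, 0.159, 0.046), (0.571, 0.19, 0.026)]
[(0.569, 0.159, 0.036), (0.59, 0.159, 0.05)]
[(0.608, 0.096, 0.099), (0.596, 0.151, 0.049)]
[(0.612, 0.09, 0.096), (0.598, 0.15, 0.04)]
[(0.612, 0.092, 0.084), (0.597, 0.152, 0.027)]
[(0.614, 0.091, 0.076), (0.601, 0.148, 0.021)]
[(0.599, 0.119, 0.032), (0.611, 0.133, 0.028)]
```

View pics/c8.png

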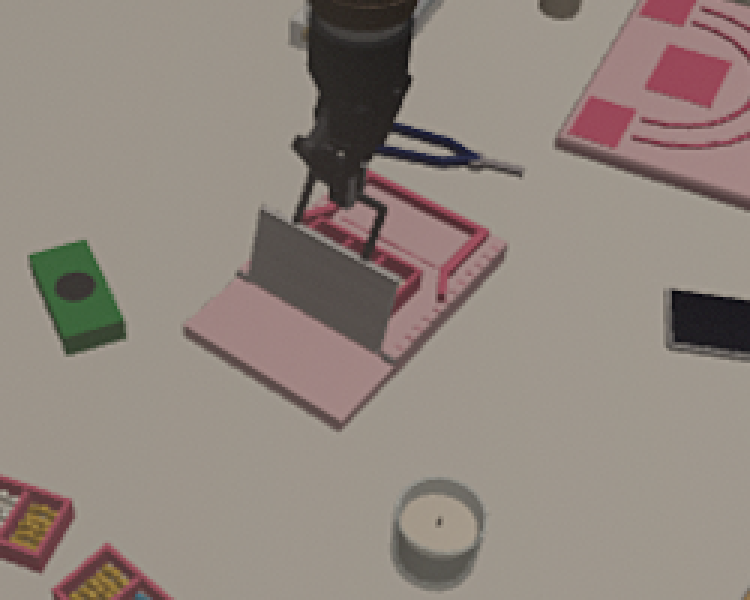

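View pics/w8.png

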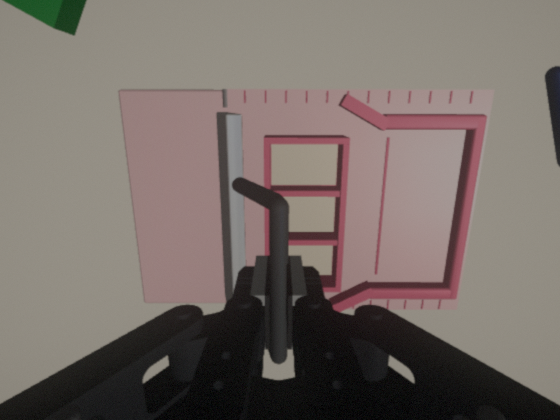

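The wrist view shows the tray face up and flat on the deck (columns 265–347), clear of the leaf and facing the bay. Next I fold the leaf back.

```bash
python3 -m crank '[[[0.006,-0.29,0.07],0],[[0.006,-0.3,0.04],0],[[0.006,-0.3,0.01],0],[[0.006,-0.3,-0.02],0],[[0.006,-0.3,-0.05],0],[[0.006,-0.29,-0.08],0],[[0.006,-0.28,-0.1],0],[[0.006,-0.27,-0.13],0],[[0.006,-0.26,-0.16],0],[[0.006,-0.24,-0.18],0],[[0.005,-0.22,-0.21],0],[[0.005,-0.2,-0.23],0]]'
python3 -m crank '[[[0.005,-0.17,-0.25],0],[[0.005,-0.15,-0.26],0],[[0.002,-0.12,-0.27],0],[[0.002,-0.09,-0.29],0],[[0,-0.06,-0.29],0],[[0,-0.03,-0.3],0],[[0,0,-0.05],0],[[0,0,0],0],[[0,0,0],0]]'
python3 - <<'E'
from h import *
c=cam('scene')
cv2.imwrite('pics/c9.png',c[0][100:300,200:450].repeat(3,0).repeat(3,1))
E
```

```text
time_s: 14.48
tcp_pos: [0.5467, -0.0122, 0.1584]
ee_rot: [0.698, 0.716, -0.0, -0.0]
wrist_force: [1.2, 1.9, 0.9]
width: 0.0064
time_s: 15.23
tcp_pos: [0.5477, -0.036, 0.0914]
ee_rot: [0.698, 0.716, 0.0, 0.001]
wrist_force: [-2.5, 2.1, 9.0]
width: 0.0062
```

View pics/c9.png

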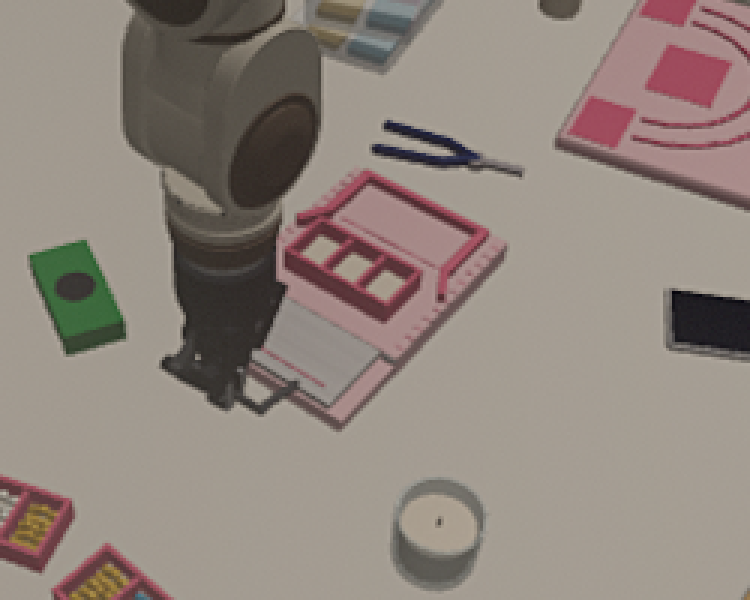

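The leaf is flat and the tray is face up on the deck. I let go, rise, turn the jaws across, and look.

```bash
python3 -m crank '[[[0,0,0],0],[[0,0,0],0],[[0,0,0],0],[[0,0,0.1],0],[[0,0,0.4],0],[[0,0,0.5],0],[[0,0,0.5],0],[[0,0,0.5],0],[[0,0,0.5],0],[[0,0.3,0],-1],[[0,0.5,0],-1],[[0,0.5,0],-1]]' 0.4
python3 -m crank '[[[0,0.2,0],-1],[[0,0,0],-1],[[0,0,0],-1],[[0,0,0],-1],[[0,0,0],-1],[[0,0,0],-1],[[0,0,0],-1],[[0,0,0],-1],[[0,0,0],-1],[[0,0,0],-1],[[0,0,0],-1],[[0,0,0],-1]]' 0.6
python3 -m crank '[[[0,0,0],-1],[[0,0,0],-1],[[0,0,0],-1],[[0,0,0],0],[[0,0,0],0]]'
python3 - <<'E'
from h import *
c=cam('wrist');f=c[0];cv2.imwrite('pics/w10.png',f)
o=env.observe(); q=o['ee_rot']; print(o['tcp_pos'],np.degrees(2*np.arctan2(q[1],q[0])),o['width'])
hsv=cv2.cvtColor(f,cv2.COLOR_BGR2HSV);H,S,V=[hsv[...,i].astype(int) for i in range(3)]
m=(((H>160)|(H<4))&(S>110)&(V>100)).astype(np.uint8)
N,L,st,ce=cv2.connectedComponentsWithStats(m)
P=cloud(c)
for i in range(1,N):
    if st[i,4]>300:
        s=(L==i)&(P[...,2]>.043) 
        if s.sum()<100: continue
        hull=cv2.convexHull(np.argwhere(s)[:,::-1].astype(np.float32))[:,0]
        W=np.array([ray(c,u,v,.048)[:2] for u,v in hull])*1000
        print(st[i],cv2.minAreaRect(W.astype(np.float32)))
E
```

```text
time_s: 16.28
tcp_pos: [0.5476, 0.0161, 0.1916]
ee_rot: [0.787, 0.617, 0.0, 0.0]
wrist_force: [0.6, 0.4, -0.1]
width: 0.0341
time_s: 17.28
tcp_pos: [0.5475, 0.0239, 0.1911]
ee_rot: [0.99, 0.141, -0.0, 0.0]
wrist_force: [-0.0, -0.6, 0.7]
width: 0.0511
time_s: 17.7
tcp_pos: [0.5475, 0.024, 0.1911]
ee_rot: [1.0, 0.014, -0.0, 0.0]
wrist_force: [-0.3, 1.0, -0.5]
width: 0.0511
[0.54749663 0.02398311 0.19109503] 1.6743370666932123 0.0511294984603686
[ 178    0  197   86 2223] ((543.911865234375, 131.04098510742188), (108.93977355957031, 43.068668365478516), 1.3693480491638184)
```

View pics/w10.png

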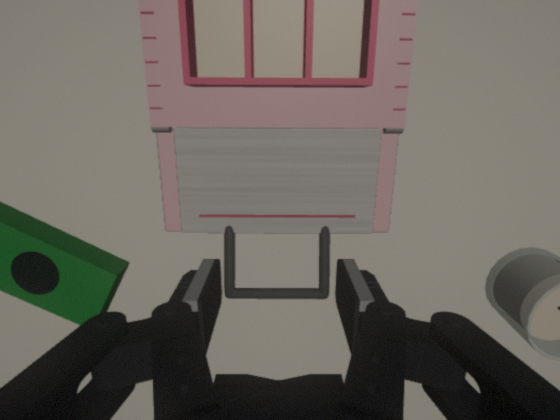

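The tray's near wall is at world y of about 0.1095, x centre 0.544, yaw 1.4°, i.e. square and on the lane's middle line. I move behind it, lower, and creep up.

```bash
python3 -m crank '[[[-0.09,0.4,0],0],[[0,0.5,0],0],[[0,0.4,0],0],[[0,0,-0.4],0],[[0,0,-0.4],0],[[0,0,-0.4],0],[[0,0,-0.4],0],[[0,0,-0.3],0],[[0,0,-0.15],0],[[0,0,0],0],[[0,0,0],0]]' 0.6
python3 - <<'E'
from h import *
o=env.observe();print(o['tcp_pos'],o['wrist_force'])
cv2.imwrite('pics/w11.png',cam('wrist')[0]);cv2.imwrite('pics/s11.png',cam('side')[0][90:260,160:360].repeat(3,0).repeat(3,1))
E
```

```text
time_s: 18.67
tcp_pos: [0.544, 0.076, 0.1094]
ee_rot: [1.0, 0.013, 0.0, -0.0]
wrist_force: [0.3, 0.0, 0.4]
width: 0.0515
[0.54396664 0.07598245 0.10940732] [0.29167082 0.00793646 0.3892877 ]
```

View pics/w11.png

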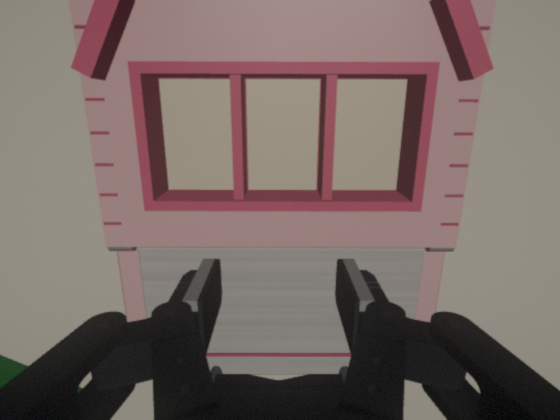

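View pics/s11.png

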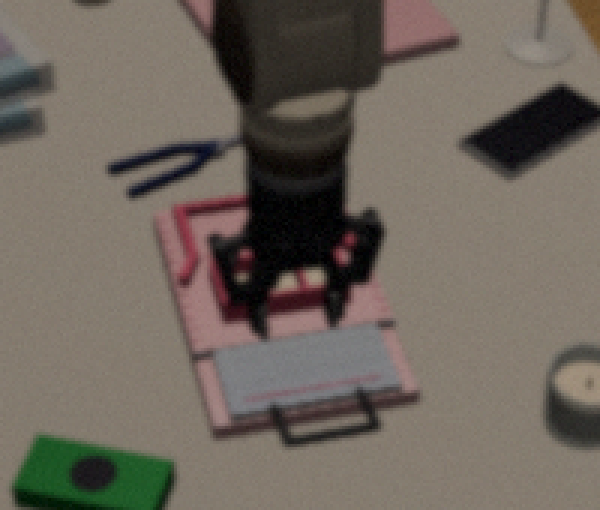

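Fingers are behind the tray, level with it, tips above the deck, and nothing is touched. Next I push towards the bay.

```bash
python3 -m crank '[[[-0.003,0.12,0],0],[[-0.003,0.12,0],0],[[-0.003,0.12,0],0],[[-0.004,0.15,0],0],[[-0.004,0.15,0],0],[[-0.004,0.15,0],0],[[-0.004,0.15,0],0],[[-0.004,0.15,0],0],[[-0.004,0.15,0],0],[[-0.004,0.15,0],0],[[-0.004,0.15,0],0],[[-0.004,0.15,0],0]]'
python3 -m crank '[[[-0.004,0.15,0],0],[[-0.004,0.15,0],0],[[-0.004,0.1,0],0],[[-0.004,0.1,0],0],[[0,0,0],0],[[0,0,0],0]]'
python3 - <<'E'
from h import *
o=env.observe();print(o['tcp_pos'],o['wrist_force'])
cv2.imwrite('pics/w12.png',cam('wrist')[0])
E
```

```text
time_s: 19.77
tcp_pos: [0.5421, 0.145, 0.1091]
ee_rot: [1.0, 0.013, 0.0, 0.0]
wrist_force: [0.2, -0.8, 0.2]
width: 0.0509
time_s: 20.27
tcp_pos: [0.5414, 0.1646, 0.109]
ee_rot: [1.0, 0.013, -0.0, -0.0]
wrist_force: [0.8, 0.2, -0.0]
width: 0.051
[0.54135126 0.1646113  0.10898036] [ 0.7954231   0.18064665 -0.01555473]
```

View pics/w12.png

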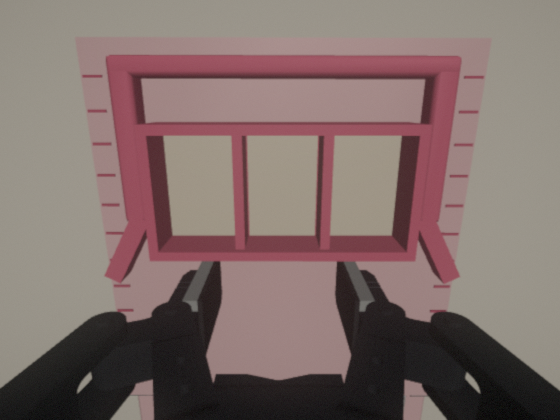

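The tray is sliding square inside the lane (columns 138–432), with a gap of about 2 cm to the stop. I go on slowly, watching the force.

```bash
python3 -m crank '[[[-0.003,0.1,0],0],[[-0.003,0.1,0],0],[[-0.002,0.1,0],0],[[-0.002,0.08,0],0],[[0,0.04,0],0],[[0,0,0],0],[[0,0,0],0]]'
python3 - <<'E'
from h import *
o=env.observe();print(o['tcp_pos'],o['wrist_force'])
c=cam('wrist');cv2.imwrite('pics/w13.png',c[0])
E
```

```text
time_s: 20.9
tcp_pos: [0.541, 0.1814, 0.1091]
ee_rot: [1.0, 0.013, -0.0, -0.0]
wrist_force: [-0.7, 0.5, 0.2]
width: 0.051
[0.54102069 0.18136538 0.10906796] [-0.73269708  0.4518964   0.16369448]
```

View pics/w13.png

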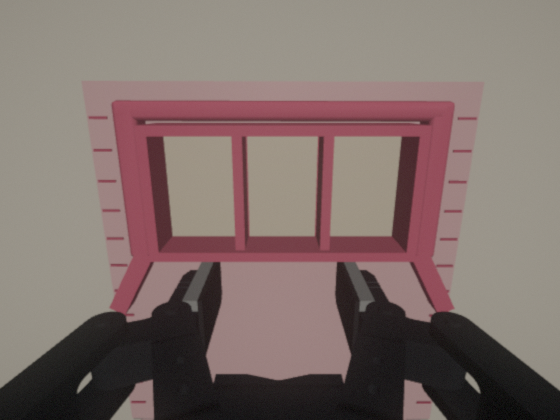

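A sliver of gap is left at row 123, a couple of millimetres. I push until the force shows contact.

```bash
python3 -m crank '[[[0,0.04,0],0],[[0,0.04,0],0],[[0,0,0],0],[[0,0,0],0]]'
```

```text
time_s: 21.28
tcp_pos: [0.541, 0.1832, 0.1091]
ee_rot: [1.0, 0.012, -0.0, 0.001]
wrist_force: [0.1, -7.9, 1.2]
width: 0.0509
```

Contact with the stop is felt (−7.9 N). I back off, rise and check.

```bash
python3 -m crank '[[[0.003,-0.1,0],0],[[0.003,-0.2,0],0],[[0.01,-0.3,0],0],[[0,-0.2,0.2],0],[[0,0,0.5],0],[[0,0,0.7],0],[[0,0,0.7],0],[[0,0,0.6],0],[[0,-0.7,0.2],0],[[0,-0.8,0],0],[[0,0,0],0],[[0,0,0],0]]'
python3 - <<'E'
from h import *
o=env.observe();print(o['time_s'],o['tcp_pos'],o['wrist_force'])
for n in('scene','side','wrist'):
    c=cam(n);f=c[0];cv2.imwrite(f'pics/{n}14.png',f)
    hsv=cv2.cvtColor(f,cv2.COLOR_BGR2HSV);H,S,V=[hsv[...,i].astype(int) for i in range(3)]
    P=cloud(c)
    s=(((H>160)|(H<5))&(S>90))&(P[...,2]>.042)&(P[...,2]<.054)&(P[...,1]>.16)&(P[...,1]<.29)&(np.abs(P[...,0]-.54)<.1)
    s=cv2.morphologyEx(s.astype(np.uint8),cv2.MORPH_OPEN,np.ones((2,2)))
    W=np.array([ray(c,u,v,.048)[:2] for v,u in np.argwhere(s)])*1000
    r=cv2.minAreaRect(cv2.convexHull(W.astype(np.float32)))
    print(n,r)
    d=np.array(r[0])/1000-[.5445,.0835]; e=.024; print('station xy',d@[np.cos(e),np.sin(e)],d@[-np.sin(e),np.cos(e)])
    b=(((H>160)|(H<5))&(S>90))&(P[...,2]>.031)&(P[...,2]<.040)&(P[...,1]>.16)&(P[...,1]<.29)&(np.abs(P[...,0]-.54)<.1)
    W=np.array([ray(c,u,v,.036)[:2] for v,u in np.argwhere(b)])*1000; print('walls',W.min(0),W.max(0))
    m=(((H>160)|(H<4))&(S>110)&(V>90)).astype(np.uint8)
    N,L,st,ce=cv2.connectedComponentsWithStats(m)
    for i in range(1,N):
        if st[i,4]>250 and n!='wrist': print(st[i].tolist(),np.nanmean(P[L==i],0).round(3))
E
```

```text
time_s: 22.28
tcp_pos: [0.5417, 0.0905, 0.2261]
ee_rot: [1.0, 0.012, 0.001, -0.0]
wrist_force: [-0.1, 0.2, 0.8]
width: 0.051
22.2833 [0.54174236 0.09052812 0.22607992] [-0.1227623   0.19949447  0.80160763]
scene ((554.1031494140625, 214.40072631835938), (95.50630950927734, 61.29397964477539), 1.3048605918884277)
station xy 0.012741699684835635 0.13063257525779812
walls [462.32818267 158.61108399] [621.74826685 254.97779415]
[415, 115, 29, 21, 349] [0.63  0.612 0.02 ]
[320, 159, 43, 39, 291] [0.575 0.219 0.042]
[171, 253, 53, 33, 300] [ 0.482 -0.235  0.023]
[218, 282, 53, 47, 280] [ 0.627 -0.233  0.023]
side ((539.97216796875, 213.78172302246094), (111.26862335205078, 61.94911575317383), 1.7857900857925415)
station xy -0.0014000668861225347 0.13035286122413586
walls [460.67517375 159.05408024] [620.0193752  258.05762492]
[300, 286, 57, 28, 341] [ 0.621 -0.23   0.022]
[232, 294, 58, 42, 376] [ 0.475 -0.236  0.022]
[403, 395, 32, 25, 684] [ 0.712 -0.484  0.019]
wrist ((542.467041015625, 211.34957885742188), (110.09803009033203, 37.516536712646484), 1.4836344718933105)
station xy 0.001035721815341276 0.12786154627789198
walls [462.39668209 160.4302705 ] [623.1543735 234.9723048]
```

View pics/wrist14.png

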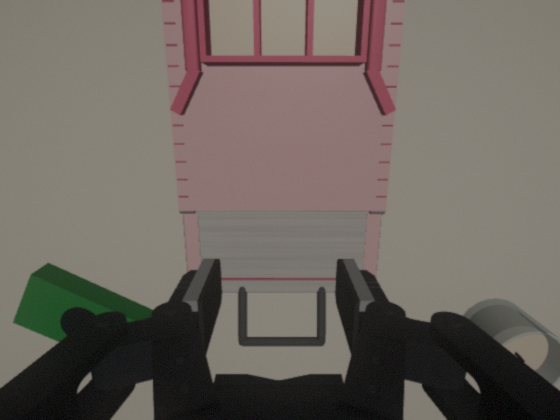

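View pics/scene14.png

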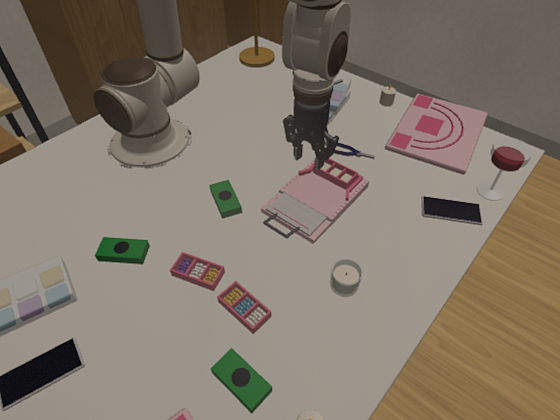

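The wrist view gives the near wall at y 0.1926, so the centre is at station y of about 0.137. The side and scene rectangles include stop and wall pixels, so they are unreliable. I'll take one clearer overhead look.

```bash
python3 -m crank '[[[0,0.6,0.3],0],[[0,0.8,0.3],0],[[0,0.5,0],0],[[0,0,0],0],[[0,0,0],0],[[0,0,0],0]]'
python3 - <<'E'
from h import *
c=cam('wrist');f=c[0];P=cloud(c)
cv2.imwrite('pics/w15.png',f);cv2.imwrite('pics/s15.png',cam('side')[0][90:260,160:360].repeat(3,0).repeat(3,1))
hsv=cv2.cvtColor(f,cv2.COLOR_BGR2HSV);H,S,V=[hsv[...,i].astype(int) for i in range(3)]
s=(((H>160)|(H<5))&(S>90))&(P[...,2]>.045)&(P[...,2]<.054)&(P[...,1]>.16)&(P[...,1]<.29)&(np.abs(P[...,0]-.54)<.08)
W=np.array([ray(c,u,v,.048)[:2] for v,u in np.argwhere(s)])*1000
r=cv2.minAreaRect(cv2.convexHull(W.astype(np.float32)));print(r)
d=np.array(r[0])/1000-[.5445,.0835]; e=.024; print('station xy',d@[np.cos(e),np.sin(e)],d@[-np.sin(e),np.cos(e)])
print(env.observe()['tcp_pos'],env.observe()['time_s'])
E
```

```text
time_s: 22.93
tcp_pos: [0.5414, 0.1687, 0.2487]
ee_rot: [1.0, 0.014, -0.0, 0.0]
wrist_force: [0.4, 0.1, -0.2]
width: 0.0511
((541.6338500976562, 221.6060791015625), (110.13776397705078, 54.5030403137207), 1.1844873428344727)
station xy 0.0004489032204024756 0.13813508745416006
[0.54154113 0.16797237 0.24881429] 23.0333
```

View pics/w15.png

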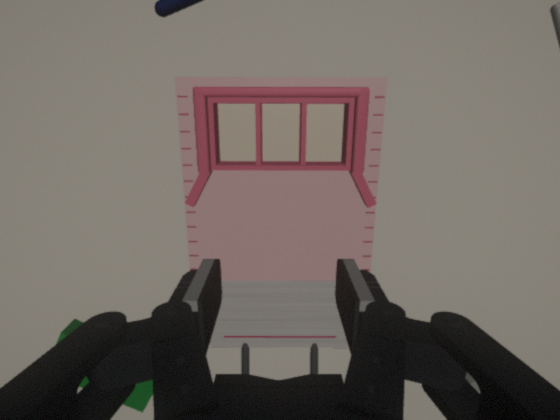

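View pics/s15.png

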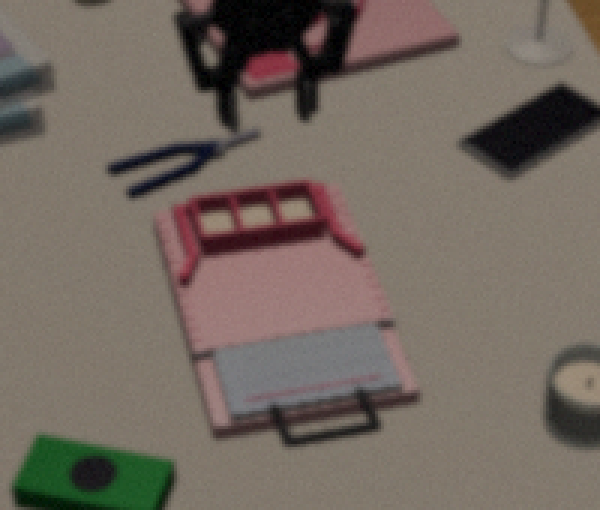

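The tray is at station (0.0004, 0.138), 110×54.5 mm at rim height, square and against the stop (far rim at row 98, directly below the stop). The leaf is flat and the arm is clear, so I hand in.

```bash
python3 -c "
from station import env
print(env.finish_job())"
```

```text
the job is handed in; nothing more can be done
None
```

The job is handed in at about 23 s of the 72 s allowed. I laid the upside-down pink tray on the leaf, within about 1 mm of the pad. I swung the leaf over by its bar to about 1.8 rad, and the tray tipped onto the deck face up. I then folded the leaf flat and slid the tray into the bay until about 8 N showed it had met the back stop.

**Last checks:**
- **Tray:** the last overhead view puts it at station (0.4, 138) mm, face up and within about 0.01 rad of square, against a target of (0, 137.5) mm.
- **Leaf and arm:** the leaf looks flat, and the arm is clear with the wrist force near zero.
- **Other things:** the filled trays measured within about 3 mm of where they started. The candle and pliers look undisturbed by eye; I did not measure them.

**What disagreed:**
- The tray had tipped by about 1.5 rad of leaf angle, earlier than the 2.0 to 2.3 you described. I swung on only to about 1.8 rad, not to the stop.
- An earlier check from the scene and side cameras put the tray centre near y 130.5 mm. Those measurements had picked up stop and wall pixels, so I relied on the clearer overhead view.

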